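Load a sample jar into the push-latch reader

ROBOT

A 6-joint arm with a two-finger parallel gripper is mounted at the origin on the work surface. World frame = base frame: x ahead of the robot, y to its left, z up, the work surface at z = 0. Lengths are in m, angles in rad, forces in N, time in s.
With the tool pointing down it reaches from about 0.325 to 1 m from the base axis. Payload 5.1 kg.
Tool frame: the origin (TCP) lies on the centre line of the jaws, within the pads' length; the fingertips stand 14 mm ahead of it and the grasp point (between the pads) lies 5 mm behind it; y points along the fingers, z is the direction in which the jaws open and shut, and the axes are right-handed (so a half turn about y gives the same grasp; the last joint's range is limited). The gripper opens to 85 mm and grips with 20 to 120 N. Pads are 22 mm wide; open, the fingers measure 114 mm over their backs; the gripper's body (76 mm by 85 mm) begins 54 mm behind the grasp point. The pads swing forward as they close: fully open they stand 13 mm farther back than shut.
Start: joints at [1.231, 0.124, 1.65, -0, 1.367, -0.083], TCP at [0.165, 0.629, 0.245] pointing down, gripper open.
Joint ranges: [-2.61, 2.61], [-1.02, 2.33], [0.03, 2.71], [-1.35, 4.49], [0.32, 2.68], [-2.91, 2.91]. Speed limits (rad/s): [2.57, 2.57, 3.14, 3.14, 3.14, 3.14].

INTERFACE

Orientations are given as a unit quaternion [w, x, y, z].
In Python, from plant import * gives the robot as it stands.
- The arm moves only by the tool step_arm, never from a script. Its argument "plan" is one flat list of numbers, 5 for each row, row after row: the shift along the tool's x, y, z normalised to -1 to 1, where 1 is 0.03 m, then the turn about the tool's y normalised to -1 to 1, where 1 is 0.12 rad, then the opening, from 0 (shut) to 1 (fully open). A call has 1 to 20 rows; each row shifts and turns the pose as measured when the row begins, along the tool's axes as they then stand; what a row does not reach is not made up. A row lasts 1/12 s, in which the tool goes at most 41.7 mm and 7.16 degrees, less where a joint would pass 70% of its speed; a pose out of reach is approached as far as the arm can. A call with a number of a shift or a turn outside -1 to 1 is refused whole. A call with a gripper value outside its range is refused whole. The fingers move at their own pace and stop on an object; the grip force is fixed at half the most. Time passes only in rows, so rows that do not move let the fingers close. It gives the time, the measured TCP pose, the force and the opening at its end, in the units of the state.
- get_state(): the state, without advancing time (a new reading comes with each control period).
- capture(name): name is "side" or "top"; returns the picture (400x640x3 uint8, red, green, blue); there is no depth.
- camera_params(name): a dict with "vertical_fov" (degrees; the focal length in pixels is half the picture's height over the tangent of half this angle, whatever the lens; pixels are square), "cx", "cy" (the principal point, pixels), "k1" (the pictures are not rectified: a ray, as slopes to the right and down, at radius r is drawn at 1 + k1 r^2 times it, then the intrinsics apply), "R" (3x3) and "t" (3): a world point X has camera coordinates R X + t. Camera axes: x right, y down, z forward; pixel columns grow to the right and rows downward; lengths in m; the calibration is good to about 2 mm. A picture is of the moment at which its call begins. camera_params takes no time and is no camera call.
- sign_off(): hands the job in, once; it reports no verdict.
The state is a dict: "t": time; "joint_pos": joint angles; "qvel": joint speeds; "joint_efforts": joint torques, N m; "eef_pos": TCP position; "ee_rot": TCP orientation; "force": force on the tool from outside, world axes, zero at the start; "moment": the same for the moment, N m; "opening": opening from 0.0 (shut) to 1.0 (fully open).
Only numpy, scipy, OpenCV 4.12 (cv2) and the standard library are available. Lean on these libraries where they do the work, as an engineer would, in place of code of your own. Each camera call takes 0.05 s, during which the arm holds its last target.

TASK

Press down on the free end of the sample reader's closed lid once so that its push-push latch lets go and the lid springs open, then stand the smallest dark jar upright on the floor of the reader's round well, setting it down rather than dropping it. Then swing the lid down and press its free end again until the latch catches and the lid stays shut by itself; be gentle, never push on the lid with more than 20 N, and do not shift or knock over the other things on the bench.

Things in the scene. Friction and masses are not known exactly. Their poses are not given: they have to be found in the camera images.
- reader: Grey bench reader, fixed, 150 (its x) by 180 (its y) mm, rim 75 mm high. Origin: centre of the underside, z up, display on its -x face. On top, under the lid, a chamber 120 mm in x by 125 mm in y (-50 to +75 mm), floor 40 mm above the bench, with a round well in it at x = y = 0. The lid is hinged along the +y side; its free end with the latch is at the -y side.
- well (a point): Centre of the well's floor, 20 mm above the bench, axes as the reader's. The well is a round hole 45 mm in diameter (a 2 mm bevel at its mouth) and 20 mm deep, open to the chamber above it.
- hinge (a point): Middle of the lid's hinge axis, fixed on the reader at x = 0, y = +83 mm, 91 mm above the bench, axes as the reader's. The axis runs along the reader's x. The lid is a flat white plate 144 mm wide along the axis, 8 mm thick with the axis at mid thickness; shut, it is level and reaches 160 mm from the axis towards the reader's -y. A black latch tongue hangs under it, 145 mm from the axis.
- lid_pad (a point): Centre of the grey press pad (46 by 26 mm, flush) on the lid's upper, outer face, 130 mm from the hinge axis. It moves with the lid and has the lid's axes: z is the outward normal of the upper face, y points from the free end to the hinge.
- lid (a joint): Lid angle in rad: -0.01 to 0.045 (unit to unit) when latched, about level; 1.9 fully open, leaning back past upright at the +y side, outer face to +y; negative when pushed below level. A damped spring opens it: freed, it swings to 1.9 in 1 to 2 s and stays. Pushing it shut at the pad takes 1 to 6 N plus about 2 N per rad/s, and 6 to 9 N near and below level.
- latch (a point): Push-push latch, in a slot in the reader's -y rim 145 mm from the hinge axis, 75 mm above the bench. From latched, push the pad to its rubber stop (6 to 10 mm down, differs per unit, unseen) and let go: the lid is freed. Push it from open to the stop and let go: it latches. A push 3 mm short does nothing. Taken slowly, the force is below 10 N up to the stop, then climbs: end at 11 to 16 N.
- sample_jar: The smallest dark jar: black round jar with a white ribbed screw cap, 40 mm in diameter, 50 mm tall, about 70 g, standing upright on the bench. Origin: centre of the underside, z up. Standing in the well its origin is at the well's floor and its top 70 mm above the bench, clear of the shut lid. It stands in one of three places among the next two jars.
- big_jar: Bystander: dark jar like the sample but larger, 58 mm in diameter, 64 mm tall, white cap. Origin: centre of the underside.
- tall_jar: Bystander: clear jar, 44 mm in diameter, 85 mm tall, white cap. Origin: centre of the underside.
- white_bottle: Bystander: white bottle, 68 mm in diameter, 125 mm tall, towards the far edge. Origin: centre of the underside.
- grey_bottle: Bystander: grey jar, 52 mm in diameter, 100 mm tall, far left. Origin: centre of the underside.
- meter: Bystander: hand-held red and black meter lying flat, 85 by 160 by 47 mm, on the left. Origin: centre of the underside.
- dish: Bystander: white ceramic dish, 90 mm in diameter, 14 mm high. Origin: centre of the underside.
- spatula: Bystander: spatula lying flat, 160 mm long, near right. Origin: centre of the underside.

How it is judged:
By the outcome, as a careful person would: the job done as asked, in the order asked, and still so for the second after the job is handed in, with the robot touching nothing.
It also fails if it takes over 72 s, if anything falls off the work surface, if the arm or the gripper's body presses on something with over 40 N, if the wrist force passes 120 N, or if a joint passes its speed limit or range.

## Working session

There is one attempt and no reset: what is moved stays moved. The work goes in short steps, Python scripts to look and compute and a tool call to move; the robot and the scene stay as the last step left them, time stands still between calls to the robot, and variables do not carry over. Pictures are saved under pics/ and viewed, and the job is handed in when it is done.

Besides the shell and the picture viewer there is one more tool, called after "Request:" as name(argument=value, ...), one argument or row to a line, values as JSON. step_arm: Moves the arm, as the interface text tells. Scaled input: -1 to 1 covers 0.03 m each way for a shift and 0.12 rad each way for a turn. Its arguments: {"type":"object","properties":{"plan":{"type":"array"}},"required":["plan"]}

```bash
mkdir -p pics; ls; python3 - <<'E'
from plant import *
import cv2
print(get_state())
for n in ("side","top"):
    print(n,camera_params(n))
    cv2.imwrite(f"pics/{n}0.png",capture(n)[:,:,::-1])
E
```

```text
pics
{'t': 0.0, 'joint_pos': array([ 1.23140126e+00,  1.24525046e-01,  1.65165695e+00, -2.08581005e-05,
        1.36748940e+00, -8.25677402e-02]), 'qvel': array([ 1.13116753e-03,  1.56176730e-03, -1.12517338e-03, -2.71149751e-05,
       -3.80909555e-04, -1.08614983e-03]), 'joint_efforts': array([ 5.71551991e-04, -4.23615324e+01, -3.65454340e+01,  1.85241424e-05,
        6.95633396e-03, -1.79458095e-05]), 'eef_pos': array([0.16493059, 0.628136  , 0.24405015]), 'ee_rot': array([-0.70056432,  0.70200465, -0.09069814,  0.09040444]), 'force': array([ 0.33478552, -0.79923918, -0.52164349]), 'moment': array([-0.0645951 , -0.00818531, -0.01869721]), 'opening': 1.0022537964706661}
side {'vertical_fov': 53.021716559962854, 'cx': 319.34540466406963, 'cy': 197.55111644103698, 'k1': 0.018446365378226318, 'R': array([[ 0.89077895, -0.45408082, -0.01798514],
       [-0.35243847, -0.66531802, -0.65813301],
       [ 0.28687974,  0.59258969, -0.75268683]]), 't': array([-0.49129838,  0.25032332,  1.08902316])}
top {'vertical_fov': 45.828231318441105, 'cx': 319.9217636164834, 'cy': 197.6938014369662, 'k1': 0.005913821313538372, 'R': array([[ 0.02312   , -0.99972236,  0.00454666],
       [-0.99666703, -0.02340475, -0.07814767],
       [ 0.07823238, -0.00272473, -0.99693143]]), 't': array([-0.01728302,  0.56350962,  1.33370862])}
```

View pics/side0.png

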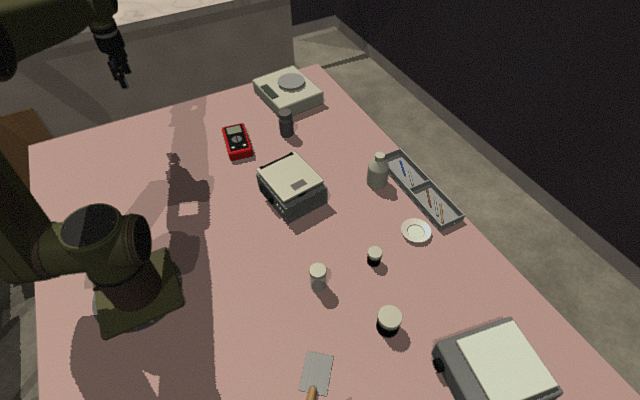

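View pics/top0.png

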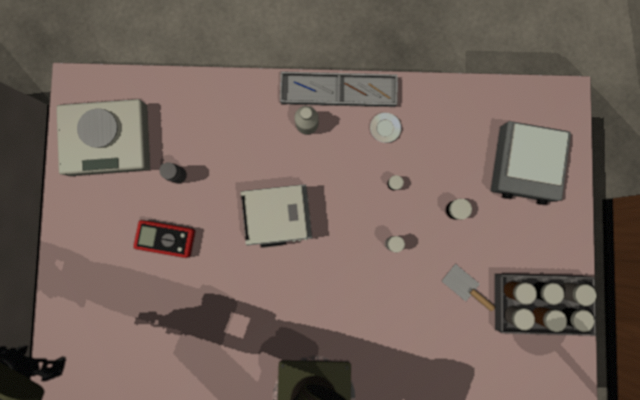

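The side view shows the reader at (292,185), with its pad near (300,184). The sample jar is at about (375,256), the tall jar at (318,277) and the big jar at (389,320). In the top view the reader is at (275,214) with its pad at (293,212) and hinge on the left. The sample cap is at (396,183), the tall jar at (396,243) and the big jar at (460,209).

```bash
cat > h.py <<'E'
import numpy as np, cv2
from plant import *
from scipy.spatial.transform import Rotation as Ro
def cam(n):
    p=camera_params(n); f=200/np.tan(np.radians(p['vertical_fov']/2)); return p,f
def ray(n,uv):
    p,f=cam(n); d=np.array([(uv[0]-p['cx'])/f,(uv[1]-p['cy'])/f]); s=d.copy()
    for _ in range(20): s=d/(1+p['k1']*(s@s))
    R=np.array(p['R']);return -R.T@p['t'], R.T@np.array([s[0],s[1],1.])
def plane(n,uv,z):
    c,d=ray(n,uv); return c+d*(z-c[2])/d[2]
def proj(n,X):
    p,f=cam(n); x=np.array(p['R'])@X+p['t']; s=x[:2]/x[2]; s=s*(1+p['k1']*(s@s)); return s*f+[p['cx'],p['cy']]
def two(a,b):
    c1,d1=ray('top',a);c2,d2=ray('side',b)
    k=np.linalg.lstsq(np.c_[d1,-d2],c2-c1,rcond=None)[0]
    p,q=c1+k[0]*d1,c2+k[1]*d2; return (p+q)/2,np.linalg.norm(p-q)
def axes(s):
    w,x,y,z=s['ee_rot']; return Ro.from_quat([x,y,z,w]).as_matrix()
E
python3 - <<'E'
from h import *
s=get_state(); print(axes(s).round(3))
T=cv2.imread('pics/top0.png');S=cv2.imread('pics/side0.png')
for n,im,(x0,y0,x1,y1) in (('top',T,(375,165,420,205)),('side',S,(355,235,395,275)),('top',T,(225,170,325,255)),('side',S,(245,140,340,225))):
    c=im[y0:y1,x0:x1]; cv2.imwrite(f'pics/c_{n}{x0}.png',cv2.resize(c,None,fx=6,fy=6,interpolation=cv2.INTER_CUBIC))
    hsv=cv2.cvtColor(c,cv2.COLOR_BGR2HSV)
    m=((hsv[...,2]>120)&(hsv[...,1]<75)&(hsv[...,0]>12)&(hsv[...,0]<100)).astype(np.uint8)*255
    cn,_=cv2.findContours(m,cv2.RETR_EXTERNAL,cv2.CHAIN_APPROX_NONE)
    for k in cn:
        if cv2.contourArea(k)<40: continue
        print(n,cv2.contourArea(k),np.array(cv2.boundingRect(k))+[x0,y0,0,0], [ (np.array(r)+[x0,y0]).round(1).tolist() for r in cv2.boxPoints(cv2.minAreaRect(k))], np.array(cv2.minEnclosingCircle(k)[0])+[x0,y0])
a=plane('top',(396,182),.05); print('jar',a, proj('side',a), proj('side',[a[0],a[1],0]))
E
```

```text
[[ 0.967 -0.001  0.254]
 [-0.254 -0.002  0.967]
 [-0.    -1.    -0.002]]
top 140.5 [389 175  14  15] [[389.0, 175.0], [402.0, 175.0], [402.0, 189.0], [389.0, 189.0]] [395.5        181.80769157]
side 121.5 [368 246  15  12] [[368.0, 246.0], [382.0, 246.0], [382.0, 257.0], [368.0, 257.0]] [374.7631588  250.60526276]
top 3026.5 [240 185  67  60] [[239.7, 190.1], [301.0, 184.0], [306.5, 239.0], [245.2, 245.1]] [273.12888336 215.31901169]
side 1642.0 [256 151  68  50] [[254.9, 169.1], [304.0, 143.5], [323.1, 180.2], [274.1, 205.8]] [289.5 174.5]
jar [ 0.61090404 -0.21717493  0.05      ] [374.37768355 251.12285231] [372.87764339 260.9810276 ]
```

```bash
python3 -c "
import cv2,numpy as np
a=[cv2.resize(cv2.imread('pics/c_'+n+'.png'),(390,290)) for n in ('top375','side355','top225','side245')]
cv2.imwrite('pics/m.png',np.vstack([np.hstack(a[:2]),np.hstack(a[2:])]))"
```

```text
(no output)
```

View pics/m.png

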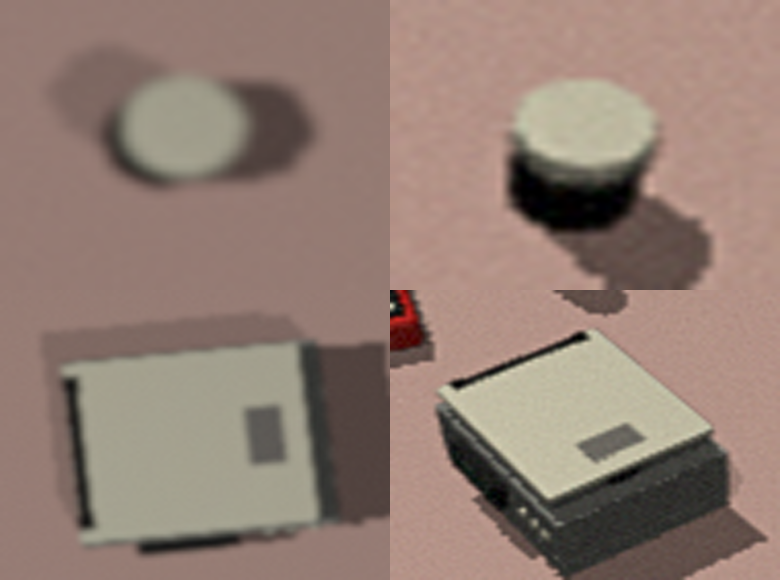

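```bash
python3 - <<'E'
from h import *
T=cv2.imread('pics/top0.png');S=cv2.imread('pics/side0.png')
def mask(im,x0,y0,x1,y1):
    hsv=cv2.cvtColor(im,cv2.COLOR_BGR2HSV); m=np.zeros(im.shape[:2],np.uint8)
    c=hsv[y0:y1,x0:x1]
    m[y0:y1,x0:x1]=((c[...,2]>120)&(c[...,1]<75)&(c[...,0]>12)&(c[...,0]<100))*255
    return m
res={}
for n,im,b in (('top',T,(225,170,325,255)),('side',S,(245,140,340,225))):
    m=mask(im,*b); cn,h=cv2.findContours(m,cv2.RETR_CCOMP,cv2.CHAIN_APPROX_NONE)
    o=max(cn,key=cv2.contourArea); 
    fill=np.zeros_like(m); cv2.drawContours(fill,[o],-1,255,-1)
    hole=cv2.morphologyEx(fill&~m,cv2.MORPH_OPEN,np.ones((3,3)))
    M=cv2.moments(hole,True); pad=(M['m10']/M['m00'],M['m01']/M['m00']); print(n,'padarea',M['m00'],pad)
    res[n]=pad
    q=cv2.approxPolyDP(o,4,True)[:,0]; print(q.tolist())
    print(np.round([plane(n,p,.095)[:2] for p in q],4).tolist())
    print('pad',plane(n,pad,.095))
print(two(res['top'],res['side']))
print('jar two',two((395.5,181.8),(374.6,250.6)))
E
```

```text
top padarea 140.0 (292.5357142857143, 212.06428571428572)
[[300, 185], [240, 192], [246, 198], [246, 244], [306, 239]]
[[0.5913, 0.0509], [0.5684, 0.213], [0.5525, 0.1962], [0.4286, 0.1918], [0.4456, 0.0309]]
pad [0.51733677 0.06917377 0.095     ]
side padarea 79.0 (298.40506329113924, 184.0632911392405)
[[294, 151], [256, 169], [282, 200], [323, 180]]
[[0.5675, 0.2092], [0.428, 0.1895], [0.4488, 0.0338], [0.591, 0.0492]]
pad [0.51785482 0.0689708  0.095     ]
(array([0.51759934, 0.0690803 , 0.09497658]), np.float64(0.0005560499780547807))
jar two (array([ 0.61184247, -0.21593942,  0.05014424]), np.float64(0.0009218828717225501))
```

Request:
step_arm(
  plan=[0,0,0,-0.8,0,0,0,0,-0.8,0,0,0,0,-0.8,0,0,0,0,-0.8,0,0.46,0,-0.9,0,0,0.46,0,-0.9,0,0,0.46,0,-0.9,0,0,0.46,0,-0.9,0,0,0.46,0,-0.9,0,0,0.46,0,-0.9,0,0,0.46,0,-0.9,0,0,0.46,0,-0.9,0,0,0.46,0,-0.9,0,0,0.46,0,-0.9,0,0,0.46,0,-0.9,0,0,0.46,0,-0.9,0,0,0.46,0,-0.9,0,0,0.46,0,-0.9,0,0,0.46,0,-0.9,0,0,0.46,0,-0.9,0,0],
)

```text
t: 1.77
eef_pos: [0.4516, 0.2152, 0.2337]
ee_rot: [-0.7, 0.71, 0.052, -0.061]
force: [0.1, 0.3, -0.8]
opening: 0.001
```

```bash
cat >> h.py <<'E'
YAW=0.131
def to(target,yaw=YAW):
    s=get_state(); A=axes(s); d=np.array(target)-s['eef_pos']
    dy=YAW-np.arctan2(A[1,0],A[0,0]) if yaw is None else yaw-np.arctan2(A[1,0],A[0,0])
    print('t %.2f'%s['t'],'pos',s['eef_pos'].round(4),'tool mm',(A.T@d*1000).round(1),'units',(A.T@d/.03).round(2),'turn',round(-dy/.12,2),'F',s['force'].round(1),'op',round(float(s['opening']),3),'tilt',A[2].round(4))
X=np.array([np.cos(YAW),np.sin(YAW),0]);Y=np.array([-np.sin(YAW),np.cos(YAW),0])
PAD=np.array([.5176,.0691,.095]); O=PAD+.047*Y; O[2]=0
def rd(x,y,z): return O+x*X+y*Y+[0,0,z]
E
python3 -c "
from h import *
print(O); to(rd(0,-.049,.125))"
```

```text
[0.51146059 0.11569729 0.        ]
t 1.77 pos [0.4516 0.2152 0.2337] tool mm [  43.6  110.2 -155.2] units [ 1.45  3.67 -5.17] turn 0.23 F [ 0.1  0.3 -0.8] op 0.001 tilt [-0.014  -0.9998 -0.0139]
```

Request:
step_arm(
  plan=[0.24,0.6,-0.86,0.1,0,0.24,0.6,-0.86,0.1,0,0.24,0.6,-0.86,0,0,0.24,0.6,-0.86,0,0,0.24,0.6,-0.86,0,0,0.24,0.5,-0.86,0,0,0,0,0,0,0,0,0,0,0,0],
)

```text
t: 2.43
eef_pos: [0.5185, 0.0541, 0.1251]
ee_rot: [-0.701, 0.71, 0.04, -0.049]
force: [-0.4, -0.7, 0.2]
opening: 0.001
```

```bash
python3 -c "
from h import *
to(rd(0,-.049,.115))"
```

```text
t 2.43 pos [0.5185 0.0541 0.1251] tool mm [ 1.2  9.9 13.1] units [0.04 0.33 0.44] turn -0.04 F [-0.4 -0.7  0.2] op 0.001 tilt [-0.0128 -0.9998 -0.0127]
```

Request:
step_arm(
  plan=[0,0.15,0.35,0,0,0,0.15,0.1,0,0,0,0,0,0,0],
)

```text
t: 2.68
eef_pos: [0.516, 0.0697, 0.1155]
ee_rot: [-0.701, 0.71, 0.04, -0.049]
force: [-0.7, 0.7, -0.0]
opening: 0.003
```

```bash
python3 -c "
from h import *
to(rd(0,-.049,.109))
cv2.imwrite('pics/s1.png',cv2.resize(capture('side')[110:230,220:380,::-1],None,fx=4,fy=4))"
```

```text
t 2.68 pos [0.516  0.0697 0.1155] tool mm [ 1.6  6.5 -2.7] units [ 0.05  0.22 -0.09] turn -0.04 F [-0.7  0.7 -0. ] op 0.003 tilt [-0.0129 -0.9998 -0.0119]
```

View pics/s1.png

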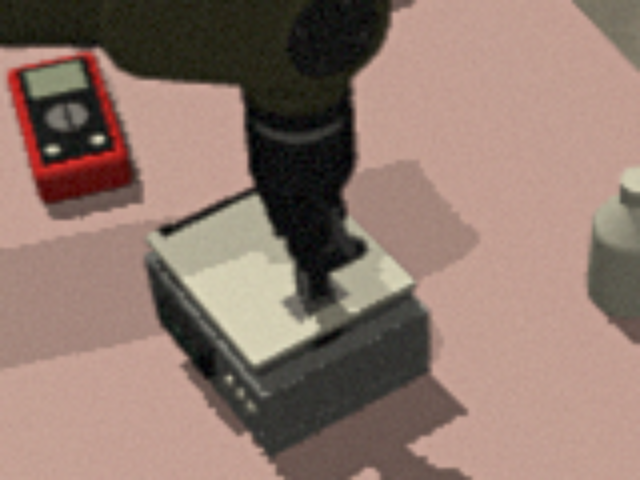

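The picture shows the shut fingers just above the pad, at about (315,300) in the crop. I'll press down slowly.

Request:
step_arm(
  plan=[0,0.07,-0.08,0,0,0,0.07,0,0,0,0,0.07,0,0,0,0,0.07,0,0,0],
)

```text
t: 3.07
eef_pos: [0.5173, 0.0697, 0.1095]
ee_rot: [-0.701, 0.71, 0.044, -0.049]
force: [-1.7, -0.7, 4.6]
opening: 0.001
```

Request:
step_arm(
  plan=[0,0.07,0,0,0,0,0.07,0,0,0],
)

```text
t: 3.23
eef_pos: [0.5174, 0.0696, 0.1071]
ee_rot: [-0.701, 0.71, 0.044, -0.049]
force: [-4.5, 0.1, 7.6]
opening: 0.002
```

Request:
step_arm(
  plan=[0,0.07,0,0,0,0,0.07,0,0,0],
)

```text
t: 3.4
eef_pos: [0.5174, 0.0696, 0.1051]
ee_rot: [-0.701, 0.71, 0.043, -0.05]
force: [-4.9, -0.6, 7.6]
opening: 0.002
```

Request:
step_arm(
  plan=[0,0.06,0,0,0],
)

```text
t: 3.48
eef_pos: [0.5174, 0.0696, 0.1044]
ee_rot: [-0.701, 0.71, 0.043, -0.05]
force: [-4.3, -0.4, 7.3]
opening: 0.001
```

Request:
step_arm(
  plan=[0,0.06,0,0,0],
)

```text
t: 3.57
eef_pos: [0.5175, 0.0696, 0.1037]
ee_rot: [-0.701, 0.71, 0.043, -0.05]
force: [-5.2, 0.1, 6.8]
opening: -0.002
```

Request:
step_arm(
  plan=[-0.02,0.06,0,0,0,0,0.06,0,0,0],
)

```text
t: 3.73
eef_pos: [0.5175, 0.0696, 0.103]
ee_rot: [-0.701, 0.71, 0.043, -0.05]
force: [-6.4, 0.4, 10.6]
opening: 0.001
```

Request:
step_arm(
  plan=[-0.02,0.06,0,0,0],
)

```text
t: 3.82
eef_pos: [0.5174, 0.0696, 0.103]
ee_rot: [-0.701, 0.71, 0.043, -0.049]
force: [-3.9, -0.4, 9.8]
opening: 0.005
```

Request:
step_arm(
  plan=[0,0.06,0,0,0],
)

```text
t: 3.9
eef_pos: [0.5175, 0.0696, 0.1029]
ee_rot: [-0.701, 0.71, 0.043, -0.05]
force: [-6.9, -0.2, 10.7]
opening: -0.003
```

Request:
step_arm(
  plan=[0,0.09,0,0,0],
)

```text
t: 3.98
eef_pos: [0.5176, 0.0696, 0.1025]
ee_rot: [-0.701, 0.71, 0.042, -0.05]
force: [-8.5, -0.2, 18.5]
opening: 0.001
```

Request:
step_arm(
  plan=[0,0.1,0,0,0],
)

```text
t: 4.07
eef_pos: [0.5177, 0.0696, 0.1022]
ee_rot: [-0.701, 0.71, 0.042, -0.05]
force: [-10.4, -0.6, 19.7]
opening: 0.001
```

The stop has been reached, at a higher force than I wanted. I'll retreat up and away towards -y.

Request:
step_arm(
  plan=[0,-0.5,-0.3,0,0,0,-0.8,-1,0,0,0,-0.8,-1,0,0,0,-0.6,-1,0,0,0,-0.3,-1,0,0.5,0,0,-1,0,1,0,0,-1,0,1,0,0,-1,0,1],
)

```text
t: 4.73
eef_pos: [0.5492, -0.1508, 0.2014]
ee_rot: [-0.701, 0.71, 0.047, -0.052]
force: [0.3, 0.4, 0.6]
opening: 0.563
```

```bash
python3 -c "
from h import *
to([.6115,-.2165,.14])
for n in ('side','top'): cv2.imwrite('pics/%s2.png'%n,capture(n)[:,:,::-1])"
```

```text
t 4.73 pos [ 0.5492 -0.1508  0.2014] tool mm [ 53.   61.9 -73. ] units [ 1.77  2.06 -2.43] turn 0.07 F [0.3 0.4 0.6] op 0.563 tilt [-0.0083 -0.9999 -0.0121]
```

View pics/side2.png

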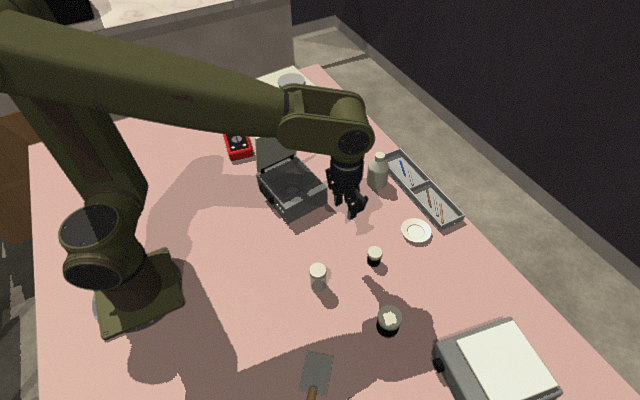

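The lid is open, standing at about (275,150). The well is visible near (290,190) and the jars are untouched. Next I go to the sample jar.

Request:
step_arm(
  plan=[0.5,0.4,-0.65,0,1,0.5,0.5,-0.65,0,1,0.5,0.5,-0.65,0,1,0.27,0.5,-0.5,0,1,0,0,0,0,1,0,0,0,0,1],
)

```text
t: 5.33
eef_pos: [0.6141, -0.2209, 0.1427]
ee_rot: [-0.701, 0.71, 0.045, -0.049]
force: [0.1, 0.2, 0.1]
opening: 1.001
```

```bash
python3 -c "
from h import *
to([.6115,-.2165,.04])
a=capture('side');b=capture('top')
cv2.imwrite('pics/w3.png',np.hstack([cv2.resize(b[165:265,225:325,::-1],(390,390),interpolation=2),cv2.resize(a[130:230,240:340,::-1],(390,390),interpolation=2)]))
cv2.imwrite('pics/top3.png',b[:,:,::-1]);cv2.imwrite('pics/side3.png',a[:,:,::-1])
print(proj('top',rd(0,0,.04)),proj('side',rd(0,0,.04)))"
```

```text
t 5.33 pos [ 0.6141 -0.2209  0.1427] tool mm [ -1.3 102.7   5.9] units [-0.04  3.42  0.2 ] turn 0.01 F [0.1 0.2 0.1] op 1.001 tilt [-0.0064 -0.9999 -0.0114]
[277.00889725 214.69693316] [291.35138756 187.09187201]
```

View pics/w3.png

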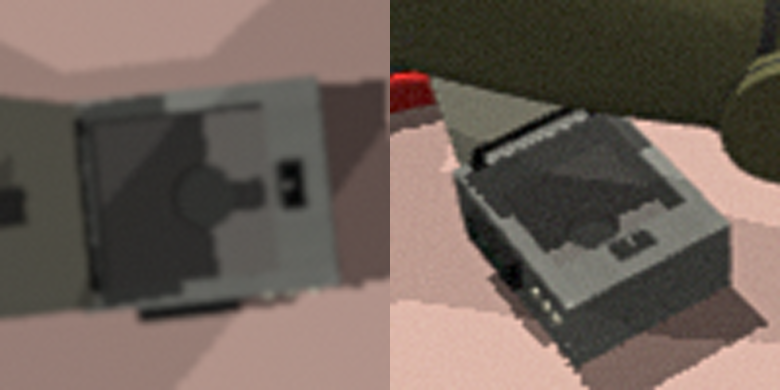

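View pics/side3.png

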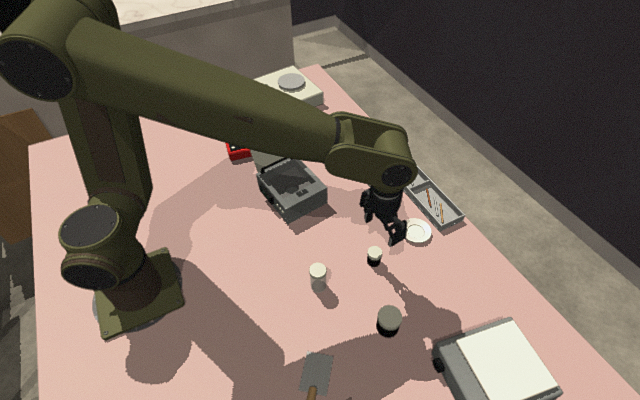

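The well centre appears at about (277.3,214.5) in the top view, and my model predicts (277.0,214.7), so they agree. Descending on the jar.

Request:
step_arm(
  plan=[0,0.5,0.2,0,1,-0.03,0.7,0,0,1,0,0.7,0,0,1,0,0.6,0,0,1,0,0.5,0,0,1,0,0.2,0,0,1,0,0,0,0,1],
)

```text
t: 6.02
eef_pos: [0.6118, -0.2079, 0.0476]
ee_rot: [-0.7, 0.711, 0.05, -0.048]
force: [-0.3, 0.1, 0.3]
opening: 1.0
```

```bash
python3 -c "
from h import *
to([.6115,-.2165,.04])
a=capture('side')
cv2.imwrite('pics/s4.png',cv2.resize(a[190:290,310:450,::-1],None,fx=5,fy=5,interpolation=2))"
```

```text
t 6.02 pos [ 0.6118 -0.2079  0.0476] tool mm [-1.5  7.7 -8.3] units [-0.05  0.26 -0.28] turn 0.07 F [-0.3  0.1  0.3] op 1.0 tilt [ 0.0028 -0.9999 -0.0151]
```

View pics/s4.png

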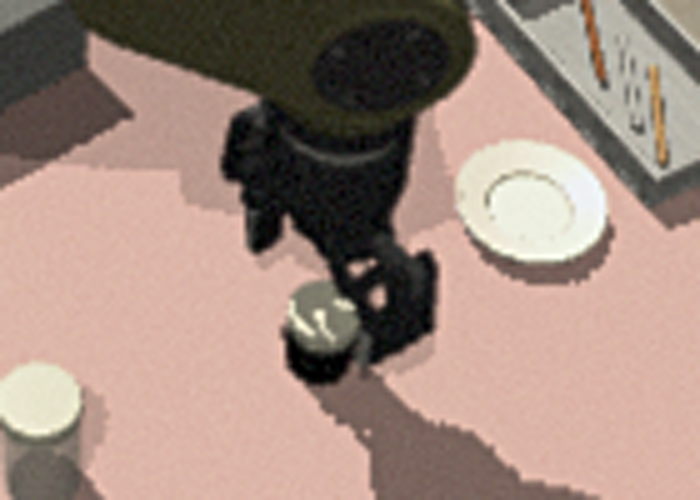

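The jar's cap is at about (322,312) in the crop, between the spread fingers and slightly off centre, as the numbers say. I'll correct the offset and go down the last bit.

Request:
step_arm(
  plan=[-0.05,0,-0.28,0,1,0,0.15,0,0,1,0,0.12,0,0,1,0,0,0,0,1],
)

```text
t: 6.4
eef_pos: [0.614, -0.2177, 0.0441]
ee_rot: [-0.699, 0.712, 0.053, -0.046]
force: [0.1, -0.1, -0.1]
opening: 1.001
```

```bash
python3 -c "
from h import *
to([.6115,-.2165,.04])"
```

```text
t 6.40 pos [ 0.614  -0.2177  0.0441] tool mm [-2.3  4.   1.6] units [-0.08  0.13  0.05] turn 0.07 F [ 0.1 -0.1 -0.1] op 1.001 tilt [ 0.0094 -0.9998 -0.0191]
```

Request:
step_arm(
  plan=[-0.08,0.14,0.05,0,1,0,0,0,0,0.7,0,0,0,0,0.5,0,0,0,0,0.2,0,0,0,0,0.2,0,0,0,0,0.2,0,0,0,0,0.2],
)

```text
t: 6.98
eef_pos: [0.6126, -0.2174, 0.0417]
ee_rot: [-0.698, 0.712, 0.054, -0.044]
force: [-0.6, -0.1, -0.1]
opening: 0.445
```

```bash
python3 -c "
from h import *
to([.6115,-.2165,.04])
a=capture('side')
cv2.imwrite('pics/s5.png',cv2.resize(a[190:290,310:450,::-1],None,fx=5,fy=5,interpolation=2))"
```

```text
t 6.98 pos [ 0.6126 -0.2174  0.0417] tool mm [-1.   1.6  1. ] units [-0.03  0.05  0.03] turn 0.07 F [-0.6 -0.1 -0.1] op 0.445 tilt [ 0.0126 -0.9997 -0.0208]
```

View pics/s5.png

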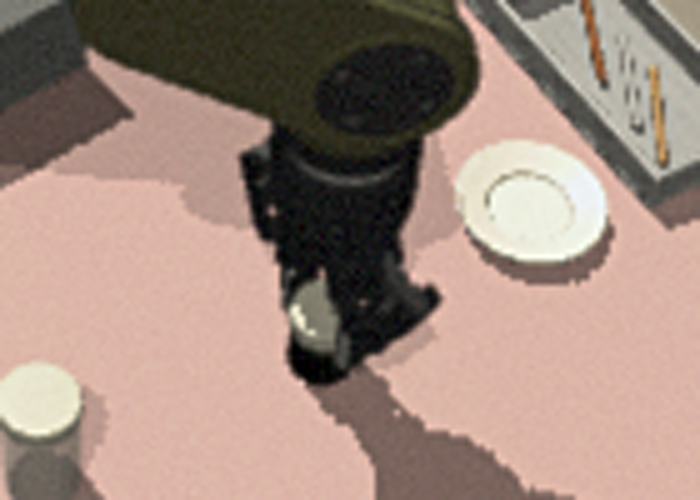

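The jar is gripped (opening 0.445, about 38 mm). Lifting it.

Request:
step_arm(
  plan=[0,-0.3,0,0,0.2,0,-0.6,0,0,0.2,0,-0.8,0,0,0.2,0,-0.8,0,0,0.2,0,-0.8,0,0,0.2,0,-0.6,0,0,0.2,0,-0.2,0.4,0.1,0.2,0,0,0.8,0,0.2,0,0,0.9,0,0.2,0,0,0.9,0,0.2,0,0,0.9,0,0.2,0,0,0.9,0,0.2],
)

```text
t: 8.03
eef_pos: [0.5913, -0.0717, 0.173]
ee_rot: [-0.698, 0.713, 0.047, -0.036]
force: [0.3, -0.0, -0.3]
opening: 0.448
```

```bash
python3 -c "
from h import *
to(rd(0.001,0,.13))"
```

```text
t 8.03 pos [ 0.5913 -0.0717  0.173 ] tool mm [-56.9  38.  196.4] units [-1.9   1.27  6.55] turn -0.11 F [ 0.3 -0.  -0.3] op 0.448 tilt [ 0.0142 -0.9997 -0.0216]
```

Request:
step_arm(
  plan=[-0.3,0,0.9,-0.1,0.2,-0.3,0,0.9,0,0.2,-0.3,0,0.9,0,0.2,-0.3,0,0.9,0,0.2,-0.3,0,0.9,0,0.2,-0.3,0.1,0.8,0,0.2,-0.1,0.1,0.5,0,0.2,0,0,0,0,0.2,0,0,0,0,0.2],
)

```text
t: 8.78
eef_pos: [0.5064, 0.1057, 0.1669]
ee_rot: [-0.698, 0.712, 0.055, -0.041]
force: [0.8, -0.4, -0.9]
opening: 0.452
```

```bash
python3 -c "
from h import *
to(rd(0.001,0,.10))
a=capture('side')
cv2.imwrite('pics/s6.png',cv2.resize(a[100:220,220:360,::-1],None,fx=5,fy=5,interpolation=2))"
```

```text
t 8.78 pos [0.5064 0.1057 0.1669] tool mm [ 6.1 66.8 10.6] units [0.2  2.23 0.35] turn 0.05 F [ 0.8 -0.4 -0.9] op 0.452 tilt [ 0.0185 -0.9996 -0.0209]
```

View pics/s6.png

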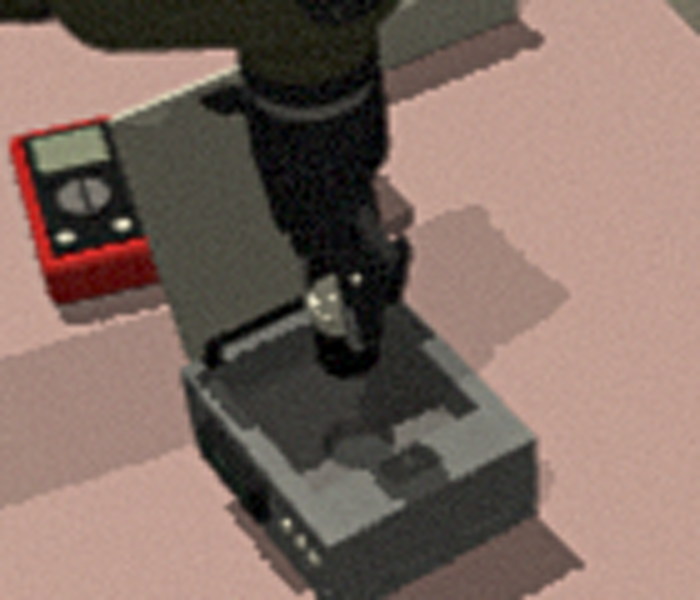

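The jar is held upright above the reader, at about (345,330) in the crop, and the well is at (360,445). Aligning and descending.

Request:
step_arm(
  plan=[0.2,0.3,0.35,0,0.2,0,0.6,0,0,0.2,0,0.6,0,0,0.2,0,0.5,0,0,0.2,0,0,0,0,0.2,0,0,0,0,0.2],
)

```text
t: 9.33
eef_pos: [0.518, 0.1108, 0.1093]
ee_rot: [-0.698, 0.713, 0.055, -0.036]
force: [0.0, -0.3, -0.1]
opening: 0.445
```

```bash
python3 -c "
from h import *
to(rd(0.001,0,.095))"
```

```text
t 9.33 pos [0.518  0.1108 0.1093] tool mm [-5.3 14.   6.1] units [-0.18  0.47  0.2 ] turn -0.01 F [ 0.  -0.3 -0.1] op 0.445 tilt [ 0.0261 -0.9994 -0.0225]
```

Request:
step_arm(
  plan=[-0.18,0.15,0.2,0,0.2,0,0.15,0,0,0.2,0,0,0,0,0.2],
)

```text
t: 9.58
eef_pos: [0.5136, 0.1149, 0.1018]
ee_rot: [-0.698, 0.713, 0.055, -0.034]
force: [-0.3, -0.9, -0.9]
opening: 0.451
```

```bash
python3 -c "
from h import *
to(rd(0.001,0,.085))
cv2.imwrite('pics/t7.png',cv2.resize(capture('top')[165:265,225:325,::-1],None,fx=5,fy=5,interpolation=2))"
```

```text
t 9.58 pos [0.5136 0.1149 0.1018] tool mm [-1.5 16.8  1.4] units [-0.05  0.56  0.05] turn -0.04 F [-0.3 -0.9 -0.9] op 0.451 tilt [ 0.0293 -0.9993 -0.0227]
```

View pics/t7.png

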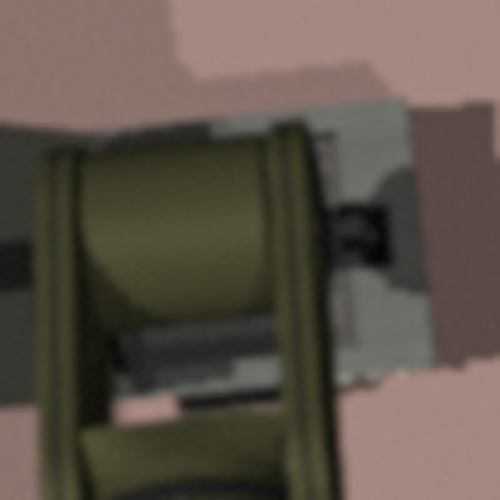

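Request:
step_arm(
  plan=[-0.07,0.25,0.05,0,0.2,0,0.25,0,0,0.2],
)

```text
t: 9.8
eef_pos: [0.5138, 0.1164, 0.0893]
ee_rot: [-0.698, 0.713, 0.058, -0.032]
force: [-0.4, 0.3, -1.6]
opening: 0.45
```

```bash
python3 -c "
from h import *
to(rd(0.0003,0,.075))
a=capture('side')
cv2.imwrite('pics/s8.png',cv2.resize(a[120:220,235:345,::-1],None,fx=6,fy=6,interpolation=2))"
```

```text
t 9.80 pos [0.5138 0.1164 0.0893] tool mm [-2.6 14.2 -0.1] units [-0.09  0.47 -0.  ] turn -0.04 F [-0.4  0.3 -1.6] op 0.45 tilt [ 0.0355 -0.9991 -0.0226]
```

View pics/s8.png

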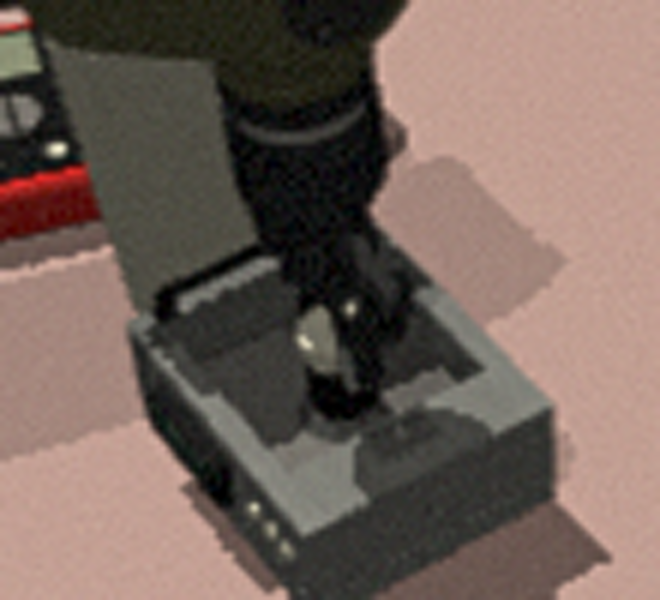

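Request:
step_arm(
  plan=[-0.1,0.05,0,0,0.2,-0.03,0.25,0,0,0.2],
)

```text
t: 10.02
eef_pos: [0.5101, 0.1157, 0.0787]
ee_rot: [-0.698, 0.713, 0.058, -0.032]
force: [0.4, 0.4, -0.9]
opening: 0.446
```

```bash
python3 -c "
from h import *
to(rd(0.000,0,.0625))"
```

```text
t 10.02 pos [0.5101 0.1157 0.0787] tool mm [ 0.8 16.3  0.2] units [0.03 0.54 0.01] turn -0.03 F [ 0.4  0.4 -0.9] op 0.446 tilt [ 0.035  -0.9991 -0.0227]
```

Request:
step_arm(
  plan=[0,0.2,0,0,0.2,0,0.2,0,0,0.2],
)

```text
t: 10.18
eef_pos: [0.51, 0.1155, 0.0652]
ee_rot: [-0.698, 0.713, 0.058, -0.032]
force: [0.1, 0.6, -1.4]
opening: 0.45
```

```bash
python3 -c "
from h import *
to(rd(0.000,0,.0625))"
```

```text
t 10.18 pos [0.51   0.1155 0.0652] tool mm [1.4 2.8 0.1] units [0.05 0.09 0.  ] turn -0.03 F [ 0.1  0.6 -1.4] op 0.45 tilt [ 0.0347 -0.9991 -0.0228]
```

Request:
step_arm(
  plan=[0.02,0.05,0,0,0.2,0,0.04,0,0,0.2],
)

```text
t: 10.35
eef_pos: [0.5105, 0.1154, 0.0613]
ee_rot: [-0.698, 0.713, 0.057, -0.033]
force: [-2.6, 0.4, 14.7]
opening: 0.449
```

Request:
step_arm(
  plan=[0,0.04,0,0,0.2],
)

```text
t: 10.43
eef_pos: [0.5107, 0.1154, 0.0613]
ee_rot: [-0.698, 0.713, 0.057, -0.033]
force: [-8.0, -2.1, 13.8]
opening: 0.449
```

The jar is on the well floor: TCP z is 61.3 mm, 61.7 mm was expected, and there is floor contact force. Releasing.

Request:
step_arm(
  plan=[0,-0.03,0,0,0.47,0,0,0,0,0.55,0,0,0,0,0.62,0,0,0,0,0.62],
)

```text
t: 10.77
eef_pos: [0.512, 0.1156, 0.0631]
ee_rot: [-0.698, 0.713, 0.057, -0.032]
force: [0.7, -0.0, -0.6]
opening: 0.618
```

Request:
step_arm(
  plan=[0,-0.2,0,0,0.62,0,-0.5,0,0,0.62,0,-0.8,0,0,0.62,0,-0.9,0,0,0.4,0,-0.9,0,0,0.2,0,-0.9,0,0,0,0,-0.9,0,0,0,0.9,-0.9,0,0,0,0.9,-0.9,0,0,0],
)

```text
t: 11.52
eef_pos: [0.5502, 0.1255, 0.2719]
ee_rot: [-0.698, 0.713, 0.05, -0.039]
force: [0.5, 0.5, 0.0]
opening: 0.001
```

```bash
python3 -c "
from h import *
to(rd(0.0,0.17,.215))
a=capture('side')
cv2.imwrite('pics/s9.png',cv2.resize(a[100:220,220:360,::-1],None,fx=5,fy=5,interpolation=2))
cv2.imwrite('pics/t9.png',cv2.resize(capture('top')[165:265,205:325,::-1],None,fx=5,fy=5,interpolation=2))"
```

```text
t 11.52 pos [0.5502 0.1255 0.2719] tool mm [-41.1  52.6 166.4] units [-1.37  1.75  5.55] turn -0.03 F [0.5 0.5 0. ] op 0.001 tilt [ 0.0142 -0.9996 -0.0228]
```

View pics/s9.png

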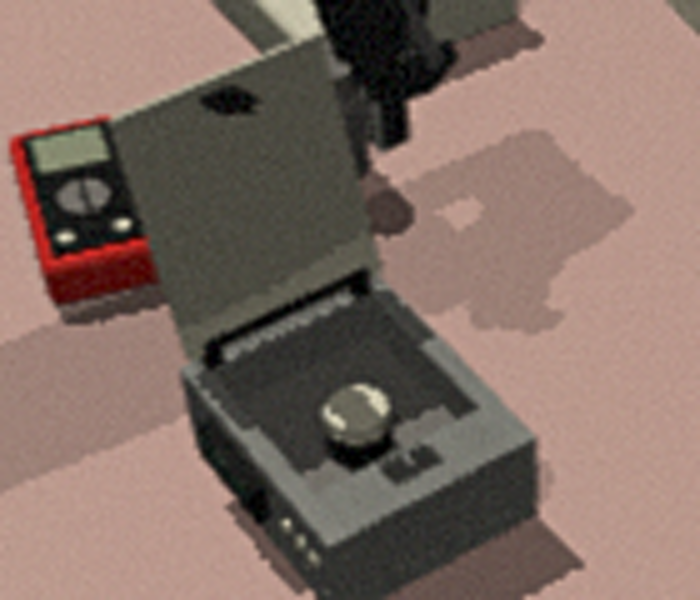

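View pics/t9.png

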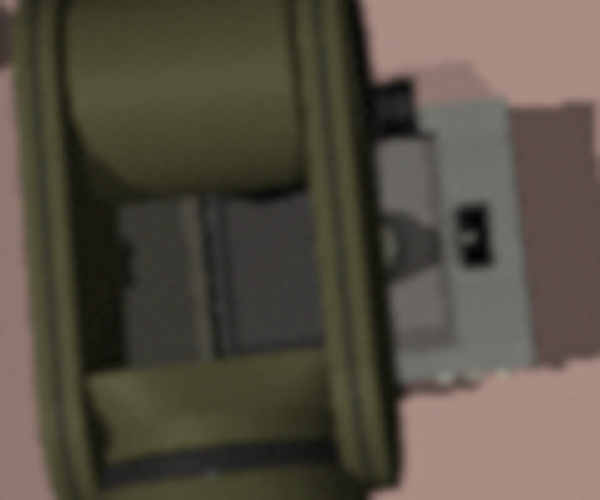

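The jar is standing upright in the well, with its cap at (356,414) in the side crop, and the lid is fully open. Next I go over the lid's top edge to the back of it.

Request:
step_arm(
  plan=[-0.3,-0.8,0,0,0,-0.3,-0.5,0.3,0,0,-0.3,0,0.9,0,0,-0.3,0,0.9,0,0,-0.2,0,0.9,0,0,0,0,0.9,0,0,0,0,0.9,0,0,0,0,0.9,0,0,0,0,0.5,0,0,0,0,0,0,0],
)

```text
t: 12.45
eef_pos: [0.483, 0.3107, 0.3106]
ee_rot: [-0.698, 0.714, 0.051, -0.035]
force: [-0.6, -0.1, -0.3]
opening: 0.0
```

```bash
python3 -c "
from h import *
to(rd(0.0,0.185,.215))
a=capture('side');b=capture('top')
cv2.imwrite('pics/s10.png',cv2.resize(a[60:220,180:380,::-1],None,fx=3.5,fy=3.5,interpolation=2))
cv2.imwrite('pics/t10.png',b[:,:,::-1])
"
```

```text
t 12.45 pos [0.483  0.3107 0.3106] tool mm [ 0.8 95.9 -9.8] units [ 0.03  3.2  -0.33] turn -0.07 F [-0.6 -0.1 -0.3] op 0.0 tilt [ 0.0219 -0.9995 -0.0235]
```

View pics/s10.png

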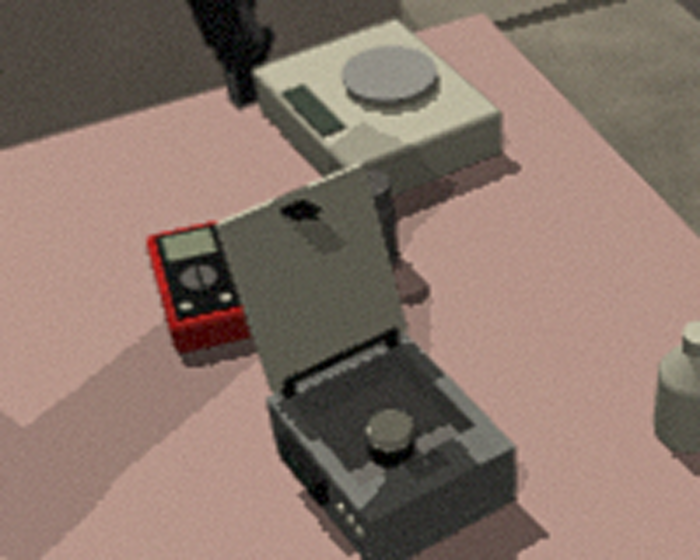

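View pics/t10.png

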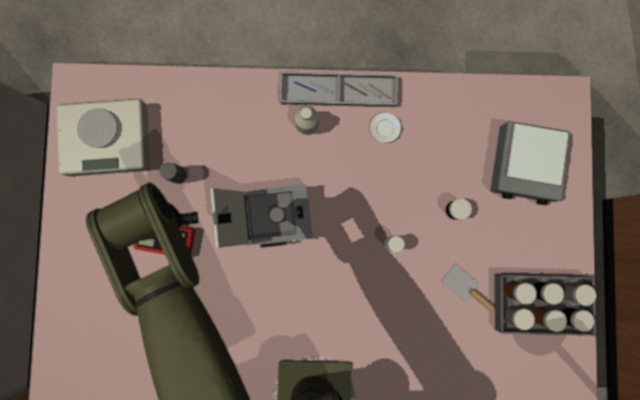

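The top view shows the jar's cap centred in the well at (277,214) and the gripper behind the open lid. Descending behind the lid.

Request:
step_arm(
  plan=[0,0.6,0,0,0,0,0.9,0,0,0,0,0.9,0,0,0,0,0.6,0,0,0,0,0,0,0,0],
)

```text
t: 12.97
eef_pos: [0.4877, 0.3015, 0.2201]
ee_rot: [-0.698, 0.714, 0.051, -0.03]
force: [-0.8, -1.4, -0.9]
opening: -0.001
```

```bash
python3 -c "
from h import *
to(rd(0.0,0.1585,.215))"
```

```text
t 12.97 pos [0.4877 0.3015 0.2201] tool mm [ -0.4   5.9 -28.7] units [-0.01  0.2  -0.96] turn -0.13 F [-0.8 -1.4 -0.9] op -0.001 tilt [ 0.0275 -0.9993 -0.0251]
```

```bash
cat >> h.py <<'E'
def tgt(th,r=.141,h=.0145,e=0):
    c,s=np.cos(th),np.sin(th)
    y=.083-r*c+.004*s; z=.091+r*s+.004*c
    if th>np.pi/2: y=max(y,.083-.16*c+.004*s)
    return rd(0,y+h,z+.014-e)
def path(ths,e=0):
    s=get_state();A=axes(s);p=s['eef_pos']
    f=lambda th:(tgt(th)-p)
    q=p-O; yy=q@Y-.0145; zz=q[2]-.014
    # lid angle if corner lies on the outer face
    dy,dz=.083-yy,zz-.091; rr=np.hypot(dy,dz); print('t %.2f'%s['t'],'p',p.round(4),'corner r',round(rr,4),'theta',round(np.arctan2(dz,dy)-np.arcsin(.004/rr),3),'x',round(q@X,4),'F',s['force'].round(1),'tilt',A[2].round(3))
    for th in ths: print(round(th,2),(A.T@(tgt(th)-p)/.03).round(2))
E
python3 -c "
from h import *
path(np.arange(1.9,1.0,-.1))"
```

```text
t 12.97 p [0.4877 0.3015 0.2201] corner r 0.1461 theta 2.206 x 0.0007 F [-0.8 -1.4 -0.9] tilt [ 0.027 -0.999 -0.025]
1.9 [ 0.01 -0.54 -1.16]
1.8 [ 0.02 -0.67 -1.67]
1.7 [ 0.03 -0.75 -2.2 ]
1.6 [ 0.04 -0.79 -2.73]
1.5 [ 0.05 -0.78 -3.22]
1.4 [ 0.06 -0.72 -3.68]
1.3 [ 0.06 -0.62 -4.14]
1.2 [ 0.06 -0.47 -4.59]
1.1 [ 0.07 -0.28 -5.02]
```

Request:
step_arm(
  plan=[0,-0.2,-0.4,0.1,0,0,-0.2,-0.4,0,0,0,-0.05,-0.2,0,0,0,-0.05,-0.2,0,0,0,-0.05,-0.2,0,0,0,-0.05,-0.2,0,0],
)

```text
t: 13.47
eef_pos: [0.494, 0.2482, 0.2462]
ee_rot: [-0.699, 0.713, 0.047, -0.023]
force: [-0.1, 2.4, -1.9]
opening: 0.005
```

```bash
python3 -c "
from h import *
path(np.arange(1.9,1.0,-.1))"
```

```text
t 13.47 p [0.494  0.2482 0.2462] corner r 0.1457 theta 1.794 x -0.0 F [-0.1  2.4 -1.9] tilt [ 0.033 -0.999 -0.021]
1.9 [-0.03  0.29  0.65]
1.8 [-0.01  0.16  0.14]
1.7 [ 0.01  0.07 -0.38]
1.6 [ 0.03  0.03 -0.91]
1.5 [ 0.05  0.04 -1.4 ]
1.4 [ 0.06  0.09 -1.87]
1.3 [ 0.07  0.19 -2.33]
1.2 [ 0.08  0.34 -2.78]
1.1 [ 0.09  0.53 -3.21]
```

Request:
step_arm(
  plan=[0,0.02,-0.2,0,0,0,0.02,-0.2,0,0,0,0.02,-0.2,0,0,0,0,-0.2,0,0,0,0,-0.2,0,0,0,0,-0.2,0,0,0,0.02,-0.2,0,0,0,0.03,-0.2,0,0],
)

```text
t: 14.13
eef_pos: [0.5012, 0.1976, 0.2493]
ee_rot: [-0.701, 0.711, 0.05, -0.02]
force: [-0.1, 2.5, 3.7]
opening: -0.003
```

```bash
python3 -c "
from h import *
path(np.arange(1.5,.7,-.1))"
```

```text
t 14.13 p [0.5012 0.1976 0.2493] corner r 0.145 theta 1.44 x 0.0005 F [-0.1  2.5  3.7] tilt [ 0.042 -0.999 -0.016]
1.5 [-0.03  0.1   0.3 ]
1.4 [-0.02  0.16 -0.17]
1.3 [-0.01  0.25 -0.63]
1.2 [ 0.    0.4  -1.08]
1.1 [ 0.01  0.58 -1.51]
1.0 [ 0.01  0.81 -1.92]
0.9 [ 0.01  1.08 -2.3 ]
0.8 [ 0.01  1.39 -2.66]
```

Request:
step_arm(
  plan=[0,0.05,-0.22,0,0,0,0.07,-0.22,0,0,0,0.08,-0.22,0,0,0,0.09,-0.22,0,0,0,0.1,-0.22,0,0,0,0.11,-0.22,0,0,0,0.12,-0.2,0,0,0,0.13,-0.2,0,0],
)

```text
t: 14.8
eef_pos: [0.5092, 0.1401, 0.2288]
ee_rot: [-0.701, 0.711, 0.052, -0.018]
force: [-1.1, 1.7, 5.2]
opening: -0.0
```

```bash
python3 -c "
from h import *
path(np.arange(1.1,.3,-.1))
a=capture('side')
cv2.imwrite('pics/s11.png',cv2.resize(a[60:220,180:380,::-1],None,fx=3.5,fy=3.5,interpolation=2))"
```

```text
t 14.80 p [0.5092 0.1401 0.2288] corner r 0.1437 theta 1.01 x 0.0009 F [-1.1  1.7  5.2] tilt [ 0.047 -0.999 -0.016]
1.1 [-0.04 -0.13  0.42]
1.0 [-0.04  0.1   0.01]
0.9 [-0.04  0.37 -0.38]
0.8 [-0.04  0.67 -0.74]
0.7 [-0.04  1.01 -1.06]
0.6 [-0.05  1.38 -1.35]
0.5 [-0.06  1.78 -1.6 ]
0.4 [-0.07  2.2  -1.81]
```

View pics/s11.png

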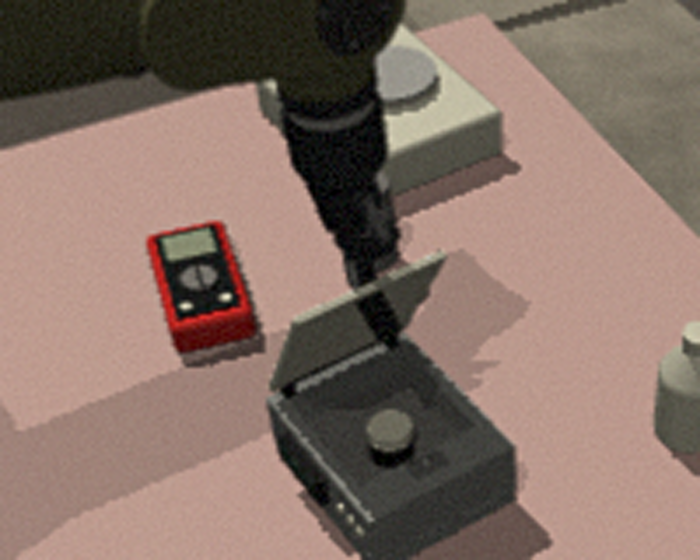

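The lid is partly down (about 1 rad), pushed by the fingertips, and the jar still stands at (390,428) in the crop. Continuing.

Request:
step_arm(
  plan=[0,0.13,-0.19,0,0,0,0.14,-0.19,0,0,0,0.15,-0.18,0,0,0,0.15,-0.18,0,0,0,0.17,-0.16,0,0,0,0.17,-0.16,0,0,0,0.18,-0.14,0,0,0,0.19,-0.14,0,0],
)

```text
t: 15.52
eef_pos: [0.5151, 0.0943, 0.1888]
ee_rot: [-0.701, 0.712, 0.051, -0.018]
force: [-1.3, 2.1, 4.2]
opening: 0.003
```

```bash
python3 -c "
from h import *
path(np.arange(.6,-.05,-.1))"
```

```text
t 15.52 p [0.5151 0.0943 0.1888] corner r 0.1456 theta 0.585 x 0.0008 F [-1.3  2.1  4.2] tilt [ 0.045 -0.999 -0.018]
0.6 [-0.03  0.02  0.17]
0.5 [-0.04  0.42 -0.08]
0.4 [-0.06  0.84 -0.29]
0.3 [-0.07  1.28 -0.46]
0.2 [-0.09  1.74 -0.58]
0.1 [-0.1   2.2  -0.65]
0.0 [-0.12  2.67 -0.68]
```

Request:
step_arm(
  plan=[0,0.2,-0.1,0,0,0,0.2,-0.1,0,0,-0.01,0.2,-0.08,0,0,-0.01,0.2,-0.08,0,0,-0.01,0.2,-0.06,0,0,-0.01,0.2,-0.05,0,0,-0.01,0.2,-0.03,0,0,-0.01,0.2,-0.02,0,0],
)

```text
t: 16.18
eef_pos: [0.5183, 0.0711, 0.14]
ee_rot: [-0.698, 0.714, 0.052, -0.018]
force: [-0.9, -1.0, 6.1]
opening: -0.001
```

```bash
python3 -c "
from h import *
path(np.arange(.4,-.05,-.1))"
```

```text
t 16.18 p [0.5183 0.0711 0.14  ] corner r 0.1468 theta 0.213 x 0.0009 F [-0.9 -1.   6.1] tilt [ 0.046 -0.999 -0.026]
0.4 [-0.01 -0.8   0.45]
0.3 [-0.02 -0.36  0.29]
0.2 [-0.04  0.09  0.18]
0.1 [-0.06  0.56  0.1 ]
0.0 [-0.08  1.03  0.08]
```

Request:
step_arm(
  plan=[-0.02,0.14,0.02,0,0,-0.02,0.14,0.02,0,0,-0.02,0.13,0,0,0,-0.02,0.13,0,0,0,-0.02,0.12,0,0,0,-0.01,0.12,0,0,0],
)

```text
t: 16.68
eef_pos: [0.5188, 0.0671, 0.1173]
ee_rot: [-0.695, 0.716, 0.054, -0.016]
force: [-2.5, 3.1, 8.3]
opening: 0.004
```

Request:
step_arm(
  plan=[-0.02,0.1,0,0,0,-0.01,0.1,0,0,0,-0.01,0.1,0,0,0],
)

```text
t: 16.93
eef_pos: [0.5189, 0.0665, 0.1092]
ee_rot: [-0.696, 0.716, 0.054, -0.015]
force: [-2.3, 3.0, 9.2]
opening: -0.005
```

Request:
step_arm(
  plan=[-0.02,0.08,0.01,0,0,-0.01,0.07,0.01,0,0],
)

```text
t: 17.1
eef_pos: [0.5188, 0.0664, 0.1055]
ee_rot: [-0.696, 0.716, 0.055, -0.015]
force: [-1.7, 1.7, 6.9]
opening: 0.001
```

Request:
step_arm(
  plan=[-0.01,0.06,0.01,0,0],
)

```text
t: 17.18
eef_pos: [0.5188, 0.0664, 0.1039]
ee_rot: [-0.696, 0.716, 0.055, -0.015]
force: [-0.6, 2.5, 5.9]
opening: 0.006
```

Request:
step_arm(
  plan=[-0.01,0.06,0.01,0,0],
)

```text
t: 17.27
eef_pos: [0.5189, 0.0665, 0.1027]
ee_rot: [-0.696, 0.716, 0.055, -0.015]
force: [-4.2, 2.5, 14.6]
opening: -0.002
```

Request:
step_arm(
  plan=[0,-0.1,0,0,0,0,-0.2,0,0,0,0,-0.4,0,0,0,0,-0.4,0,0,0],
)

```text
t: 17.6
eef_pos: [0.5143, 0.0655, 0.1324]
ee_rot: [-0.695, 0.717, 0.053, -0.018]
force: [1.0, -0.8, 0.2]
opening: 0.001
```

```bash
python3 -c "
from h import *
path([0])
a=capture('side')
cv2.imwrite('pics/s12.png',cv2.resize(a[100:220,220:360,::-1],None,fx=5,fy=5,interpolation=2))"
```

```text
t 17.60 p [0.5143 0.0655 0.1324] corner r 0.1502 theta 0.157 x -0.0037 F [ 1.  -0.8  0.2] tilt [ 0.048 -0.998 -0.034]
0 [0.08 0.78 0.25]
```

View pics/s12.png

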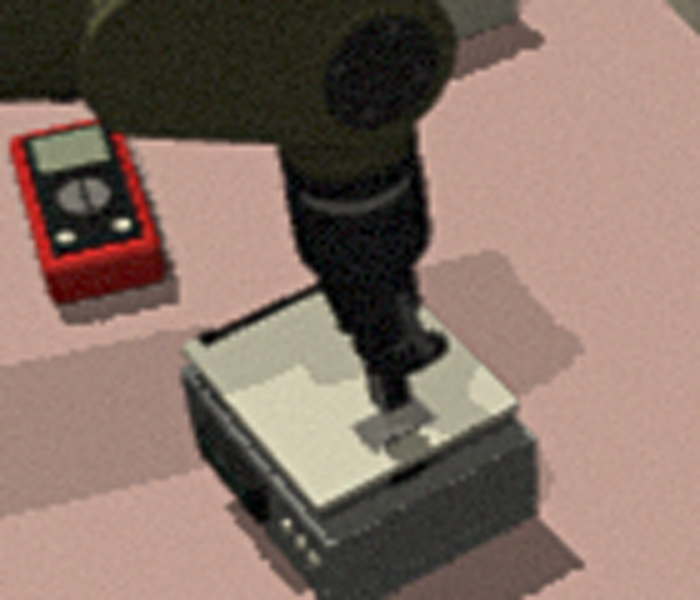

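The lid is shut and level while the fingers are well clear of it with about zero force. I'll retreat and check that it stays shut.

Request:
step_arm(
  plan=[0,-0.8,0,0,0,0,-0.9,-0.2,0,0,0,-0.9,-0.7,0,0,0,-0.9,-0.8,0,0,0,-0.5,-0.8,0,0,0,0,-0.8,0,0,0,0,-0.8,0,0,0,0,-0.8,0,0,0,0,0,0,0,0,0,0,0,0,0,0,0,0,0,0,0,0,0,0,0,0,0,0,0,0,0,0,0,0,0,0,0,0,0,0,0,0,0,0],
)

```text
t: 18.98
eef_pos: [0.5182, -0.0829, 0.2632]
ee_rot: [-0.692, 0.719, 0.053, -0.022]
force: [-1.3, 0.2, -0.1]
opening: -0.003
```

```bash
python3 -c "
from h import *
to(rd(0,0,.3))
cv2.imwrite('pics/side13.png',capture('side')[:,:,::-1]);cv2.imwrite('pics/top13.png',capture('top')[:,:,::-1])"
```

```text
t 18.98 pos [ 0.5182 -0.0829  0.2632] tool mm [ 16.1 -44.2 196.5] units [ 0.54 -1.47  6.55] turn -0.2 F [-1.3  0.2 -0.1] op -0.003 tilt [ 0.0408 -0.9983 -0.0405]
```

View pics/side13.png

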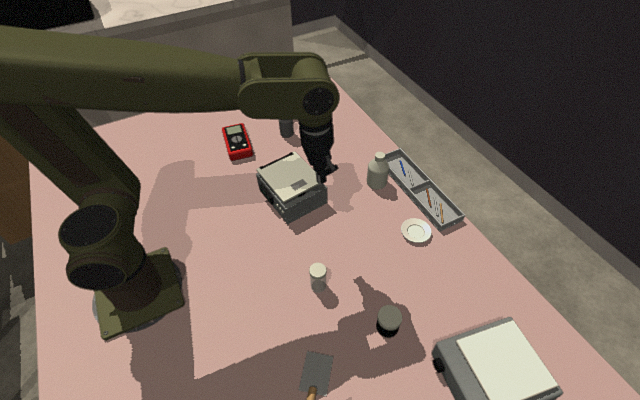

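View pics/top13.png

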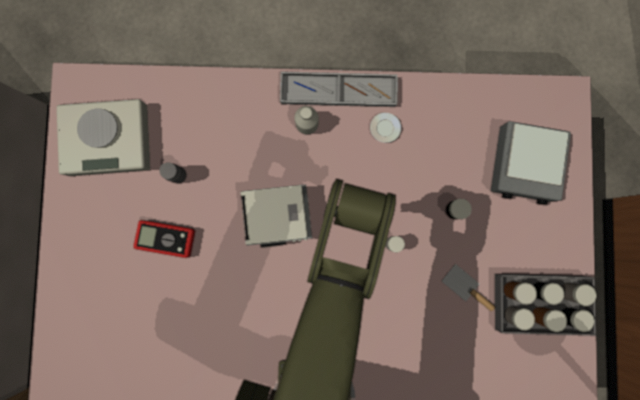

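The lid is still shut over a second later, with its pad at (293,212) in the top view as at the start. The other objects are where they were, and the gripper is clear of everything. Handing in.

```bash
python3 -c "
from plant import *
print(sign_off())"
```

```text
the job is handed in; nothing more can be done
None
```

The job is handed in at about 19 s of the 72 s allowed. One check may have failed: the first press on the lid may have gone over the 20 N limit.

**What I did:** I pressed the pad to its stop and the lid sprang open. I then set the sample jar down on the well floor. The tool was at 61.3 mm when the jar touched down, against 61.7 mm expected. Last, I swung the lid down from behind and pressed its free end until the latch caught.

**Last checks:**
- **Lid:** it stayed shut and level for more than a second with the gripper well clear. The pad was at the same pixel position as at the start.
- **Jar:** in the last views before closing, it stood upright and centred in the well. I couldn't see it once the lid was shut.
- **Other things on the bench:** by eye, none had moved in the final pictures.

**Forces on the lid:**
- **First press:** it peaked higher than I intended, at 19.7 N straight down. There was also about 10 N of sideways friction, so the combined force was about 22 N. If the limit counts the total force and not just the downward push, this press exceeded it.
- **Second press:** it ended at 14.6 N straight down, about 15.4 N in total.
- **Tool tilt:** the tool drifted by up to about 3° during the job, with no visible effect.

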